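Shut the centrifuge and count the run

TASK

Get the loaded microcentrifuge ready to spin: swing its open lid down and press the front lip until the catch snaps in and the lid stays shut by itself. Then count this run with one full stroke of the blue-handled stroke counter: push its lever away from the counter's front all the way to the stop and let it spring back, so that the counter gains exactly one. Leave the orange-handled counter alone and do not knock the other things about.

Things in the scene. Friction and masses are not known exactly. Their poses are not given: they have to be found in the camera images.
- centrifuge: White benchtop microcentrifuge, fixed, 240 deep (x) by 226 wide (y), flat deck 95 mm high round a black rotor bowl. Origin: centre of its underside; its own -x points to its front (control panel with display and four blue buttons), z up. The lid is hinged at its back; the catch sits in a deck slot 100 mm in front of the origin.
- lid_hinge (a point): Point on the lid's hinge line, mid width, fixed on the centrifuge: 95 mm behind (+x of) its origin, 97 mm high. The hinge line runs along the centrifuge's own y. Axes as the centrifuge's.
- lid_lip (a point): Middle of the upper (outer) face of the lid's grey front lip, where one presses; moves with the lid. Flat tab 70 wide, 36 front to back, 10 mm thick; this point is 219 mm from the hinge line and 12 mm above the plane of hinge line and rim; 109 mm over the bench when shut. z axis: outward normal (up when shut), -x: to the free edge. The white dome (39 high, 108 mm radius) begins 16 mm behind it.
- lid (a joint): Lid angle in rad: 0 pressed to its stop, about 0.01 latched, 1.1 wide open; starts at 0.7 to 1.05. Balanced: it stays where left above about 0.55; below that a spring lifts it (up to 2 N at the lip) unless the catch holds. A steel bail under the lip meets the tongue at about 0.075 rad; it takes 5 to 10 N down on the lip, and snaps in only within the last 1.5 mm before the stop.
- tongue (a joint): Sloped sprung tongue of the catch in the deck slot, in m: 0 fully out (its rest, also when latched), up to 0.009 pushed back. The descending bail pushes it back about 0.0045, then it springs out over the bail.
- counter_run: Blue-handled stroke counter (counts runs), screwed to the bench: foot plate 80 (x) by 110 (y) by 5 mm, grey case 56 deep, 64 wide, top 63 mm over the bench, bevelled window with white number wheels in front. Origin: underside, below mid case; own -x points to its front (window), z up. The lever is on its right cheek (own -y), axle 34 mm over the bench. Which counter stands left or right varies.
- run_grip (a point): Middle of the blue thumb bar at the lever's end, moves with it: round bar 14 mm thick, 24 mm long, along the counter's own y, 46 mm right (own -y) of its origin, 62 mm from the axle. At rest 25 mm in front of the axle (own -x), 91 mm over the bench; at the stop 23 mm behind it (own +x), 92 mm high; 96 between. Beside it nothing is above 63 mm but its steel arm, 8 mm thick.
- run_lever (a joint): Blue lever's angle in rad: 0 at rest, leaning towards the counter's front; grows as it is pushed away from the front (own +x); 0.80 is its stop. A spring returns it: 2 N at the bar at rest, 3.5 N at the stop. Inside, a pawl turns the units wheel by one step over the stroke from 0.17 to 0.80 and rides back freely.
- run_wheel (a joint): Units wheel of the blue counter in rad, 0 at the start, its red mark then in the window (right-hand wheel); one count is 0.628 (36 degrees). A stroke that stops short turns it only partly; the next full stroke completes that same step, a further full stroke adds another.
- counter_bad: The orange-handled stroke counter (counts faulty runs), the same model, fixed, same frame and sizes as the blue one. To be left alone.
- bad_grip (a point): Middle of the orange thumb bar, like run_grip on the other counter.
- bad_lever (a joint): Orange lever's angle in rad, 0 at rest.
- bad_wheel (a joint): Units wheel of the orange counter in rad, 0 at the start.
- rack: Loose blue rack with sample tubes, 70 by 130 mm, 44 mm high, origin under its centre. Bystander.
- bottle: Loose amber bottle, 56 mm in diameter, 115 mm high, origin under its centre. Bystander.
- marker: Loose grey marker pen with black cap, 141 mm long, 15 mm thick, origin under its middle. Bystander.

How it is judged (in metres and radians):
On the way, in this order (a step that is already met when the one before it is completed fails the run):
1. the lid is shut and the tongue has snapped out over the bail (value of joint lid below 0.025 rad and value of joint tongue below 0.0025 m), for 0.2 s.
2. the blue lever is at its stop (all of step 1 and value of joint run_lever above 0.74 rad), for 0.05 s.
At the end, for the whole second after the job is handed in: The lid is latched (angle below 0.025 rad, tongue out to within 2.5 mm), the blue counter has advanced exactly one step (units wheel between 0.54 and 0.74 rad) with its lever sprung back to rest (below 0.05 rad), and the orange counter stands as it was (lever below 0.05, wheel within 0.10 rad) (all of step 1 and value of joint each of run_lever, bad_lever below 0.05 rad and value of joint run_wheel between 0.54 and 0.74 rad and value of joint bad_wheel between -0.1 and 0.1 rad); the robot touches nothing.
It fails at once if the orange counter's lever is moved (value of joint bad_lever above 0.15 rad).
It fails at once if the rack, the bottle or the marker is moved by more than 30 mm (distance of any of rack, bottle, marker from where it was at the start of the episode above 0.03 m).
It also fails if it takes over 58 s, if anything falls off the work surface, if the arm or the gripper's body presses on something with over 40 N, if the wrist force passes 120 N, or if a joint passes its speed limit or range.

ROBOT

A 6-joint arm with a two-finger parallel gripper is mounted at the origin on the work surface. World frame = base frame: x ahead of the robot, y to its left, z up, the work surface at z = 0. Lengths are in m, angles in degrees, forces in N, time in s.
With the tool pointing down it reaches from about 0.325 to 0.9 m from the base axis. Payload 6.1 kg.
Tool frame: the origin (TCP) lies midway between the tips of the shut fingers; the grasp point (between the pads) lies 19 mm behind it; z points along the fingers, y is the line along which they close (so a half turn about z gives the same grasp; the last joint's range is limited). The gripper opens to 85 mm and grips with 20 to 120 N. Pads are 22 mm wide; open, the fingers measure 114 mm over their backs; the gripper's body (76 mm by 85 mm) begins 54 mm behind the grasp point. The pads swing forward as they close: fully open they stand 13 mm farther back than shut.
Start: joints at [-81.423, 12.628, 87.462, -0, 79.91, -7.225], TCP at [0.17, -0.601, 0.231] pointing down, gripper open.
Joint ranges: [-170.65, 170.65], [-52.31, 119.04], [5.05, 147.46], [-71.25, 251.25], [11.57, 151.72], [-153.62, 153.62]. Speed limits (degrees/s): [147.25, 147.25, 172.46, 180, 180, 180].

INTERFACE

Orientations are given as [roll, pitch, yaw] about the fixed x, y, z axes, in that order (R = Rz(yaw) Ry(pitch) Rx(roll)).
In Python, from station import arm gives the robot as it stands.
- The arm moves only by the shell command python3 -m creep 'ROWS' [OPENING] [FORCE]. ROWS is JSON, a list of rows, each an object of numbers: "x", "y", "z": the shift along the world's x, y, z in m; "ax", "ay", "az": the turn, a rotation vector about the world's x, y, z in rad. In form: [{"x": .., "y": .., "z": .., "ax": .., "ay": .., "az": ..}, ...]. A call has 1 to 20 rows; each row is the pose to reach, as a shift and turn from the pose commanded when the call began; what a row does not reach only later rows make up. A row lasts 1/12 s, in which the tool goes at most 41.7 mm and 7.16 degrees, less where a joint would pass 70% of its speed; a pose out of reach is approached as far as the arm can. A call with a gripper value outside its range is refused whole. OPENING is the closure in counts, from 0 (fully open) to 255 (shut), set as the call begins (- or left out, the last holds). The fingers move at their own pace and stop on an object; FORCE is the grip in N (left out, the last holds). Time passes only in rows, so rows that repeat a pose let the fingers close. It gives the time, the measured TCP pose, the force, the opening and the grip force at its end, in the units of the state.
- arm.get_state(): the state, without advancing time (a new reading comes with each control period).
- arm.read_camera(name): name is "scene" or "top" or "wrist"; returns (picture, depth): 420x560x3 uint8, blue, green, red; 420x560 float32, m along the optical axis (not along the pixel's ray), 0 where there is no reading.
- arm.camera_model(name): a dict with "K" (3x3 intrinsics, pixels), "dist" ([k1, k2, p1, p2, k3] as OpenCV has them; the pictures are not rectified), "R" (3x3) and "t" (3): a world point X has camera coordinates R X + t; the wrist camera has in their place "T_tool_cam" (4x4, takes a point from camera to tool coordinates, whose origin is the TCP and whose axes are the flange's). Camera axes: x right, y down, z forward; pixel columns grow to the right and rows downward; lengths in m; the calibration is good to about 2 mm. A picture is of the moment at which its call begins: read the wrist's pose just before it. camera_model takes no time and is no camera call.
- arm.sign_off(): hands the job in; it is judged then, once.
The state is a dict: "time_s": time; "q": joint angles; "qvel": joint speeds; "joint_torque": joint torques, N m; "position": TCP position; "ee_rot": TCP orientation; "force": force on the tool from outside, world axes, zero at the start; "moment": the same for the moment, N m; "opening": finger opening in m; "grasp_force": force on a finger pad.
Only numpy, scipy, OpenCV 4.12 (cv2) and the standard library are available. Lean on these libraries where they do the work, as an engineer would, in place of code of your own. Each camera call takes 0.05 s, during which the arm holds its last target. There are 200 camera calls.

## Working session

There is one attempt and no reset: what is moved stays moved. The work goes in short steps, Python scripts to look and compute and a shell command to move; the robot and the scene stay as the last step left them, time stands still between calls to the robot, and variables do not carry over. Pictures are saved under pics/ and viewed, at most 10 in all, crops included, and the job is handed in when it is done.

```bash
mkdir -p pics
python3 - <<'E'
from station import arm
import cv2,numpy as np
s=arm.get_state();print(s['time_s'],s['position'],s['ee_rot'],s['opening'])
for n in('scene','top'):
    im,d=arm.read_camera(n);cv2.imwrite(f'pics/{n}0.png',im);np.savez(f'{n}0.npz',im=im,d=d)
    m=arm.camera_model(n);print(n,np.round(m['K'],1).tolist(),m['dist'],np.round(m['R'],3).tolist(),m['t'])
print(arm.camera_model('wrist'))
E
```

```text
0.0 [ 0.17011794 -0.60075639  0.23016906] [-1.79886705e+02 -1.57397887e-02  1.58026447e+01] 0.08547878967860142
scene [[380.4, 0.0, 283.2], [0.0, 380.4, 206.9], [0.0, 0.0, 1.0]] [0.02140481 0.         0.         0.         0.        ] [[0.85, 0.526, -0.008], [0.323, -0.533, -0.782], [-0.416, 0.663, -0.623]] [-0.49554005 -0.10889391  1.38711187]
top [[476.4, 0.0, 277.8], [0.0, 476.4, 207.2], [0.0, 0.0, 1.0]] [-0.16594899  0.          0.          0.          0.        ] [[-0.002, -1.0, 0.029], [-0.984, -0.004, -0.178], [0.178, -0.029, -0.984]] [-0.00274517  0.58649998  1.2431564 ]
{'K': array([[355.3707144 ,   0.        , 280.36386559],
       [  0.        , 355.3707144 , 208.45202759],
       [  0.        ,   0.        ,   1.        ]]), 'dist': array([-0.06733269,  0.        ,  0.        ,  0.        ,  0.        ]), 'T_tool_cam': array([[ 5.54486126e-04, -9.57571694e-01, -2.88194627e-01,
         7.35391011e-02],
       [ 9.99999674e-01,  3.61797657e-04,  7.21868941e-04,
        -5.90689094e-04],
       [-5.86973124e-04, -2.88194933e-01,  9.57571583e-01,
        -1.42962901e-01],
       [ 0.00000000e+00,  0.00000000e+00,  0.00000000e+00,
         1.00000000e+00]])}
```

View pics/scene0.png

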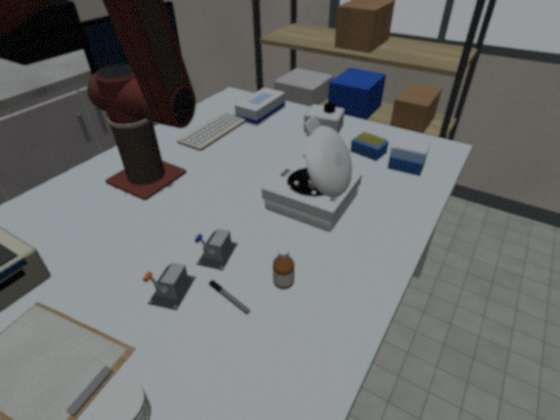

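View pics/top0.png

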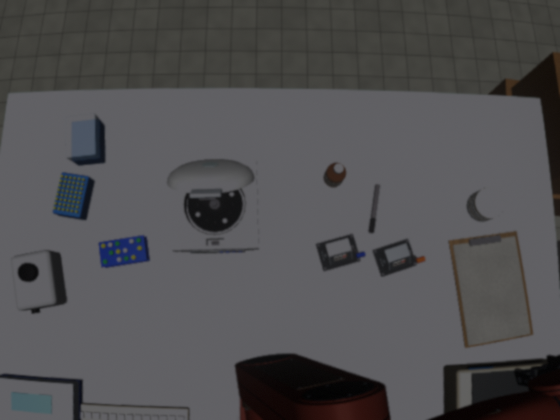

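Top view: the centrifuge is at about (215,205) with its front towards the robot. The blue counter is at (338,252) with its bar at (361,255), and the orange counter is at (395,257). Next I measure from the depth.

```bash
cat > h.py <<'E'
import cv2,numpy as np
from station import arm
def cloud(n,d,st=None):
    m=arm.camera_model(n);h,w=d.shape
    uv=np.stack(np.meshgrid(np.arange(w),np.arange(h)),-1).reshape(-1,1,2).astype(np.float64)
    r=cv2.undistortPoints(uv,m['K'],m['dist']).reshape(h,w,2)
    P=np.dstack([r,np.ones((h,w))])*d[...,None]
    if 'R' in m: X=(P-m['t'])@m['R']
    else:
        from scipy.spatial.transform import Rotation as Ro
        X=P@m['T_tool_cam'][:3,:3].T+m['T_tool_cam'][:3,3]
        X=X@Ro.from_euler('xyz',st['ee_rot'],degrees=True).as_matrix().T+st['position']
    X[d<=0]=np.nan
    return X
def rect(p):
    c,s,a=cv2.minAreaRect((p*1000).astype(np.float32));return np.round(c,1),np.round(s,1),round(a,1)
E
python3 - <<'E'
from h import *
for n in('top','scene'):
    f=np.load(n+'0.npz');im=f['im'];X=cloud(n,f['d']);z=X[...,2]
    hsv=cv2.cvtColor(im,cv2.COLOR_BGR2HSV)
    print(n,'bench z',np.nanmedian(z[260:300,240:300]) )
    reg=(X[...,0]>.3)&(X[...,0]<.9)
    y=X[...,1]
    for nm,mk in (('blue',cv2.inRange(hsv,(105,120,30),(130,255,255))>0),('orange',cv2.inRange(hsv,(3,150,40),(18,255,255))>0)):
        mk=mk&reg&(z>.07)&(z<.11)&(y<.0)
        p=X[mk];print(nm,len(p),np.round(np.median(p,0),4) if len(p) else '', np.round(p.min(0),3) if len(p) else '',np.round(p.max(0),3) if len(p) else '')
        if len(p):
            g=np.median(p,0)
            for lo,hi in((.055,.07),(.002,.010)):
                k=(abs(z-(lo+hi)/2)<(hi-lo)/2)&(np.hypot(X[...,0]-g[0],y-g[1]-.046)<.075)
                q=X[k]; print('  ',lo,len(q),rect(q[:,:2]) if len(q)>5 else '')
    k=(z>.085)&(z<.105)&reg&(y>0)&(y<.4);l,lab,st,c=cv2.connectedComponentsWithStats(k.astype(np.uint8))
    i=1+np.argmax(st[1:,4]);q=X[lab==i];print('deck',len(q),rect(q[:,:2]),np.median(q[:,2]))
    k=(z>.125)&(z<.40)&(X[...,0]>.45)&(X[...,0]<1)&(y>0)&(y<.4);q=X[k];print('lid',len(q),q.min(0),q.max(0))
    for zz in np.arange(.13,.36,.02):
        s=q[abs(q[:,2]-zz)<.01]
        if len(s): print('   %.2f'%zz,np.round(s[:,:2].min(0),3),np.round(s[:,:2].max(0),3),len(s))
E
```

```text
top bench z 0.0010191018017632104
blue 32 [ 0.4548 -0.213   0.098 ] [ 0.447 -0.226  0.081] [ 0.458 -0.205  0.102]
   0.055 379 (array([ 472.3, -170. ]), array([46.6, 77.2]), 13.5)
   0.002 857 (array([ 455.2, -166.6]), array([146.7, 145.8]), 89.6)
orange 26 [ 0.4407 -0.3759  0.0982] [ 0.435 -0.386  0.094] [ 0.446 -0.368  0.104]
   0.055 374 (array([ 457.6, -330.3]), array([47.7, 75.6]), 17.7)
   0.002 865 (array([ 440. , -330.1]), array([147.4, 147. ]), 89.5)
deck 3056 (array([588. , 166.6]), array([243.1, 225.5]), 0.9) 0.09561695415786114
lid 2570 [0.56394568 0.0623965  0.12534207] [0.7007987  0.27424463 0.30391257]
   0.13 [0.694 0.124] [0.701 0.208] 13
   0.15 [0.674 0.081] [0.697 0.234] 47
   0.17 [0.655 0.066] [0.688 0.261] 117
   0.19 [0.628 0.062] [0.677 0.274] 200
   0.21 [0.614 0.065] [0.667 0.272] 316
   0.23 [0.596 0.071] [0.656 0.265] 430
   0.25 [0.565 0.084] [0.639 0.251] 631
   0.27 [0.567 0.107] [0.621 0.224] 578
   0.29 [0.564 0.132] [0.586 0.2  ] 187
   0.31 [0.564 0.134] [0.573 0.198] 51
scene bench z 0.0008443777109883492
blue 20 [ 0.4585 -0.2187  0.0969] [ 0.455 
[... 244 characters left out ...]
56  0.098]
   0.055 93 (array([ 691.3, -173. ]), array([52.8, 23.7]), 31.5)
   0.002 246 (array([ 682.5, -120.2]), array([147.5, 122.1]), 37.2)
deck 1948 (array([588.1, 167.6]), array([243.4, 230.9]), 2.3) 0.09529215667388091
lid 2649 [0.56320445 0.06172421 0.12500935] [0.70227861 0.25572278 0.30196252]
   0.13 [0.664 0.078] [0.702 0.22 ] 143
   0.15 [0.65  0.067] [0.696 0.246] 244
   0.17 [0.641 0.062] [0.689 0.251] 313
   0.19 [0.626 0.062] [0.679 0.256] 352
   0.21 [0.611 0.064] [0.668 0.254] 389
   0.23 [0.599 0.073] [0.652 0.256] 388
   0.25 [0.57  0.085] [0.639 0.25 ] 387
   0.27 [0.572 0.111] [0.62 0.22] 280
   0.29 [0.563 0.132] [0.586 0.202] 146
   0.31 [0.57  0.143] [0.573 0.191] 7
```

Run:
```python
import cv2
im=cv2.imread('pics/top0.png')[130:280,90:450]
cv2.imwrite('pics/topcrop.png',cv2.convertScaleAbs(cv2.resize(im,None,fx=2.2,fy=2.2,interpolation=cv2.INTER_CUBIC),alpha=1.8))
```

```text
(no output)
```

View pics/topcrop.png

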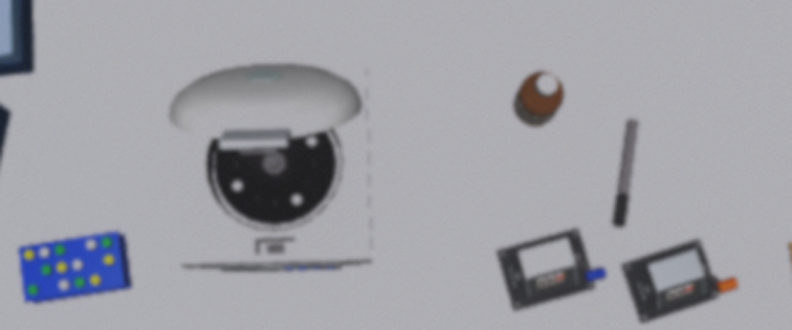

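The lid is at about 1.0 rad, with its free edge at (0.564, 0.166, 0.303). The blue bar is at about (0.456, -0.215, 0.091), and its counter is turned about 14°. I move above the outer face of the lip with the fingers shut.

```bash
python3 -m creep '[{"z":0.12},{"z":0.12},{"z":0.12},{"x":0.42,"y":0.767,"z":0.12,"az":-0.26},{"x":0.42,"y":0.767,"z":0.12,"az":-0.26},{"x":0.42,"y":0.767,"z":0.12,"az":-0.26},{"x":0.42,"y":0.767,"z":0.12,"az":-0.26},{"x":0.42,"y":0.767,"z":0.12,"az":-0.26},{"x":0.42,"y":0.767,"z":0.12,"az":-0.26},{"x":0.42,"y":0.767,"z":0.12,"az":-0.26},{"x":0.42,"y":0.767,"z":0.12,"az":-0.26},{"x":0.42,"y":0.767,"z":0.12,"az":-0.26},{"x":0.42,"y":0.767,"z":0.12,"az":-0.26},{"x":0.42,"y":0.767,"z":0.12,"az":-0.26},{"x":0.42,"y":0.767,"z":0.12,"az":-0.26},{"x":0.42,"y":0.767,"z":0.12,"az":-0.26},{"x":0.42,"y":0.767,"z":0.12,"az":-0.26},{"x":0.42,"y":0.767,"z":0.12,"az":-0.26},{"x":0.42,"y":0.767,"z":0.12,"az":-0.26},{"x":0.42,"y":0.767,"z":0.12,"az":-0.26}]' 255 60
```

```text
schema error: expected keys x, y, z, ax, ay, az
```

```bash
python3 -m creep '[{"x":0,"y":0,"z":0.12,"ax":0,"ay":0,"az":0},{"x":0,"y":0,"z":0.12,"ax":0,"ay":0,"az":0},{"x":0,"y":0,"z":0.12,"ax":0,"ay":0,"az":0},{"x":0.42,"y":0.767,"z":0.12,"ax":0,"ay":0,"az":-0.26},{"x":0.42,"y":0.767,"z":0.12,"ax":0,"ay":0,"az":-0.26},{"x":0.42,"y":0.767,"z":0.12,"ax":0,"ay":0,"az":-0.26},{"x":0.42,"y":0.767,"z":0.12,"ax":0,"ay":0,"az":-0.26},{"x":0.42,"y":0.767,"z":0.12,"ax":0,"ay":0,"az":-0.26},{"x":0.42,"y":0.767,"z":0.12,"ax":0,"ay":0,"az":-0.26},{"x":0.42,"y":0.767,"z":0.12,"ax":0,"ay":0,"az":-0.26},{"x":0.42,"y":0.767,"z":0.12,"ax":0,"ay":0,"az":-0.26},{"x":0.42,"y":0.767,"z":0.12,"ax":0,"ay":0,"az":-0.26},{"x":0.42,"y":0.767,"z":0.12,"ax":0,"ay":0,"az":-0.26},{"x":0.42,"y":0.767,"z":0.12,"ax":0,"ay":0,"az":-0.26},{"x":0.42,"y":0.767,"z":0.12,"ax":0,"ay":0,"az":-0.26},{"x":0.42,"y":0.767,"z":0.12,"ax":0,"ay":0,"az":-0.26},{"x":0.42,"y":0.767,"z":0.12,"ax":0,"ay":0,"az":-0.26},{"x":0.42,"y":0.767,"z":0.12,"ax":0,"ay":0,"az":-0.26},{"x":0.42,"y":0.767,"z":0.12,"ax":0,"ay":0,"az":-0.26},{"x":0.42,"y":0.767,"z":0.12,"ax":0,"ay":0,"az":-0.26}]' 255 60
```

```text
time_s: 1.77
position: [0.5108, 0.0221, 0.351]
ee_rot: [180.0, 0.0, 0.9]
force: [-0.1, -1.1, -0.2]
opening: -0.0002
grasp_force: 0.0
```

```bash
python3 -m creep '[{"x":0.08,"y":0.144,"z":0,"ax":0,"ay":0,"az":0},{"x":0.08,"y":0.144,"z":0,"ax":0,"ay":0,"az":0},{"x":0.08,"y":0.144,"z":0,"ax":0,"ay":0,"az":0},{"x":0.08,"y":0.144,"z":0,"ax":0,"ay":0,"az":0},{"x":0.08,"y":0.144,"z":0,"ax":0,"ay":0,"az":0},{"x":0.08,"y":0.144,"z":0,"ax":0,"ay":0,"az":0}]'
python3 - <<'E'
from h import *
s=arm.get_state();im,d=arm.read_camera('wrist');cv2.imwrite('pics/w1.png',cv2.convertScaleAbs(im,alpha=1.6))
X=cloud('wrist',d,s);np.savez('w1.npz',X=X,im=im)
k=(X[...,2]>.2)&(abs(X[...,1]-.166)<.025)
for r in range(0,420,30):
    q=X[r,280];print(r,np.round(q,3))
E
python3 - <<'E'
import numpy as np
for t in (1.0,.9,.8,.7,.6,.5,.4,.3,.2,.1,.05,0):
    print(t, round(.683-.229*np.cos(t)+.012*np.sin(t)+.011*1,4), round(.097+.229*np.sin(t)+.012*np.cos(t),4))
E
```

```text
time_s: 2.27
position: [0.5903, 0.1658, 0.3493]
ee_rot: [180.0, 0.2, 1.1]
force: [-1.0, 0.1, -0.4]
opening: -0.0
grasp_force: 0.0
0 [ 0.788  0.17  -0.   ]
30 [ 0.752  0.17  -0.   ]
60 [0.706 0.169 0.095]
90 [0.673 0.168 0.192]
120 [0.65  0.168 0.222]
150 [0.632 0.167 0.248]
180 [0.615 0.167 0.265]
210 [0.597 0.167 0.274]
240 [0.58  0.166 0.285]
270 [0.601 0.167 0.367]
300 [0.6   0.167 0.387]
330 [0.589 0.166 0.388]
360 [0.248 0.16  0.001]
390 [0.601 0.167 0.428]
1.0 0.5804 0.2962
0.9 0.5611 0.2838
0.8 0.5431 0.2696
0.7 0.5266 0.2537
0.6 0.5118 0.2362
0.5 0.4988 0.2173
0.4 0.4878 0.1972
0.3 0.4788 0.1761
0.2 0.4719 0.1543
0.1 0.4673 0.1318
0.05 0.4659 0.1204
0 0.465 0.109
```

View pics/w1.png

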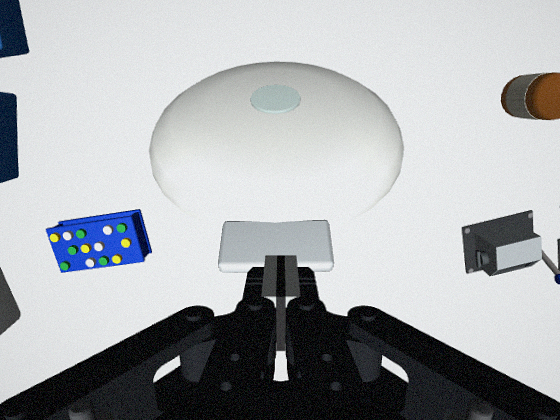

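The wrist view shows the lip face at about (275,245), with the fingertips centred over its front part. Now I follow the arc down.

```bash
python3 -m creep '[{"x":0,"y":0,"z":-0.025,"ax":0,"ay":0,"az":0},{"x":-0.002,"y":0,"z":-0.04,"ax":0,"ay":0,"az":0},{"x":-0.010,"y":0,"z":-0.053,"ax":0,"ay":0,"az":0},{"x":-0.019,"y":0,"z":-0.059,"ax":0,"ay":0,"az":0},{"x":-0.029,"y":0,"z":-0.066,"ax":0,"ay":0,"az":0},{"x":-0.038,"y":0,"z":-0.073,"ax":0,"ay":0,"az":0},{"x":-0.047,"y":0,"z":-0.080,"ax":0,"ay":0,"az":0},{"x":-0.055,"y":0,"z":-0.088,"ax":0,"ay":0,"az":0},{"x":-0.063,"y":0,"z":-0.096,"ax":0,"ay":0,"az":0},{"x":-0.071,"y":0,"z":-0.104,"ax":0,"ay":0,"az":0},{"x":-0.078,"y":0,"z":-0.113,"ax":0,"ay":0,"az":0},{"x":-0.078,"y":0,"z":-0.113,"ax":0,"ay":0,"az":0}]'
python3 - <<'E'
from h import *
s=arm.get_state();print(s['position'],s['force']);im,d=arm.read_camera('wrist');cv2.imwrite('pics/w2.png',cv2.convertScaleAbs(im,alpha=1.6))
X=cloud('wrist',d,s)
for r in range(60,270,15): print(r,np.round(X[r,280],3),np.round(X[r,240],3))
E
```

```text
time_s: 3.32
position: [0.5104, 0.1623, 0.237]
ee_rot: [180.0, 0.1, 0.8]
force: [-0.2, 0.1, -1.0]
opening: 0.0003
grasp_force: 0.0
[0.51036804 0.16228867 0.23704831] [-0.2459465   0.07908954 -0.95229777]
60 [0.603 0.164 0.199] [0.603 0.183 0.199]
75 [0.596 0.164 0.202] [0.596 0.183 0.201]
90 [0.589 0.164 0.206] [0.589 0.183 0.206]
105 [0.582 0.164 0.211] [0.582 0.182 0.209]
120 [0.576 0.164 0.213] [0.576 0.182 0.214]
135 [0.569 0.164 0.216] [0.569 0.182 0.217]
150 [0.563 0.164 0.218] [0.563 0.182 0.219]
165 [0.556 0.164 0.222] [0.556 0.182 0.221]
180 [0.55  0.163 0.223] [0.549 0.182 0.222]
195 [0.543 0.163 0.223] [0.543 0.182 0.223]
210 [0.536 0.163 0.223] [0.535 0.182 0.223]
225 [0.528 0.163 0.222] [0.527 0.182 0.22 ]
240 [0.521 0.163 0.224] [0.521 0.182 0.223]
255 [0.515 0.163 0.228] [0.515 0.182 0.228]
```

View pics/w2.png

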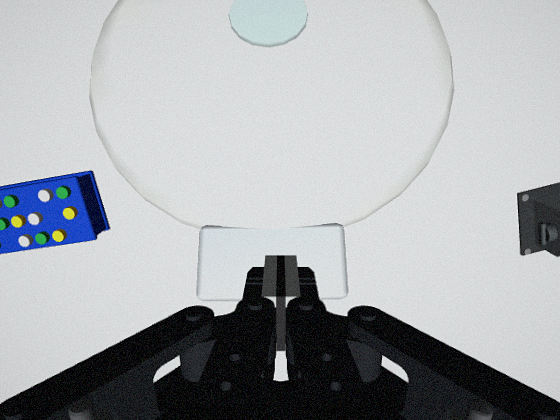

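The lid is following and sits at about 0.6 rad, with the lip between rows 225 and 300. I carry on down to just above the catch, then press.

```bash
python3 -m creep '[{"x":-0.007,"y":0,"z":-0.010,"ax":0,"ay":0,"az":0},{"x":-0.013,"y":0,"z":-0.019,"ax":0,"ay":0,"az":0},{"x":-0.019,"y":0,"z":-0.029,"ax":0,"ay":0,"az":0},{"x":-0.024,"y":0,"z":-0.039,"ax":0,"ay":0,"az":0},{"x":-0.029,"y":0,"z":-0.050,"ax":0,"ay":0,"az":0},{"x":-0.033,"y":0,"z":-0.060,"ax":0,"ay":0,"az":0},{"x":-0.037,"y":0,"z":-0.071,"ax":0,"ay":0,"az":0},{"x":-0.040,"y":0,"z":-0.082,"ax":0,"ay":0,"az":0},{"x":-0.042,"y":0,"z":-0.093,"ax":0,"ay":0,"az":0},{"x":-0.044,"y":0,"z":-0.104,"ax":0,"ay":0,"az":0},{"x":-0.044,"y":0,"z":-0.104,"ax":0,"ay":0,"az":0}]'
python3 -m creep '[{"x":0,"y":0,"z":-0.005,"ax":0,"ay":0,"az":0},{"x":-0.001,"y":0,"z":-0.010,"ax":0,"ay":0,"az":0},{"x":-0.001,"y":0,"z":-0.015,"ax":0,"ay":0,"az":0},{"x":-0.001,"y":0,"z":-0.019,"ax":0,"ay":0,"az":0},{"x":-0.001,"y":0,"z":-0.021,"ax":0,"ay":0,"az":0},{"x":-0.001,"y":0,"z":-0.021,"ax":0,"ay":0,"az":0}]'
```

```text
time_s: 4.28
position: [0.4664, 0.1637, 0.1313]
ee_rot: [180.0, 0.2, 0.9]
force: [-0.2, -0.0, 0.9]
opening: -0.0001
grasp_force: 0.3
time_s: 4.78
position: [0.4673, 0.1639, 0.1127]
ee_rot: [180.0, 0.0, 0.9]
force: [-0.6, 1.3, -0.3]
opening: -0.0001
grasp_force: 0.0
```

```bash
for i in 1 2 3; do python3 -m creep '[{"x":0,"y":0,"z":-0.002,"ax":0,"ay":0,"az":0},{"x":0,"y":0,"z":-0.002,"ax":0,"ay":0,"az":0},{"x":0,"y":0,"z":-0.002,"ax":0,"ay":0,"az":0}]' | egrep 'posi|^force'; done
```

```text
position: [0.4675, 0.1639, 0.1112]
force: [0.4, 0.8, -0.2]
position: [0.4676, 0.1639, 0.1094]
force: [0.0, -0.6, 1.2]
position: [0.4678, 0.164, 0.1089]
force: [-4.7, -0.3, 12.2]
```

```bash
for i in 1 2; do python3 -m creep '[{"x":0,"y":0,"z":-0.002,"ax":0,"ay":0,"az":0},{"x":0,"y":0,"z":-0.002,"ax":0,"ay":0,"az":0},{"x":0,"y":0,"z":-0.002,"ax":0,"ay":0,"az":0}]' | egrep 'posi|^force'; done
python3 - <<'E'
from h import *
s=arm.get_state();im,d=arm.read_camera('wrist');cv2.imwrite('pics/w3.png',cv2.convertScaleAbs(im,alpha=1.6))
X=cloud('wrist',d,s)
for r in range(30,270,20): print(r,np.round(X[r,280],3),np.round(X[r,235],3))
E
```

```text
position: [0.4679, 0.164, 0.1087]
force: [-11.6, -2.6, 27.1]
position: [0.4679, 0.1641, 0.1084]
force: [-19.3, -4.0, 39.6]
30 [0.562 0.166 0.135] [0.563 0.18  0.134]
50 [0.557 0.166 0.136] [0.557 0.18  0.135]
70 [0.551 0.166 0.135] [0.551 0.18  0.133]
90 [0.545 0.166 0.134] [0.545 0.18  0.134]
110 [0.539 0.166 0.134] [0.539 0.18  0.134]
130 [0.533 0.166 0.133] [0.532 0.181 0.133]
150 [0.526 0.166 0.131] [0.525 0.181 0.131]
170 [0.518 0.166 0.129] [0.519 0.181 0.131]
190 [0.511 0.165 0.128] [0.511 0.182 0.128]
210 [0.503 0.165 0.126] [0.502 0.182 0.124]
230 [0.493 0.165 0.119] [0.492 0.183 0.119]
250 [0.48  0.165 0.109] [0.48  0.184 0.11 ]
```

The lip is hard on its stop at about 40 N, with its face at z 0.109. I lift off and check that it stays shut.

```bash
python3 -m creep '[{"x":0,"y":0,"z":0.01,"ax":0,"ay":0,"az":0},{"x":-0.005,"y":0,"z":0.03,"ax":0,"ay":0,"az":0},{"x":-0.01,"y":0,"z":0.06,"ax":0,"ay":0,"az":0},{"x":-0.01,"y":0,"z":0.09,"ax":0,"ay":0,"az":0},{"x":-0.01,"y":0,"z":0.09,"ax":0,"ay":0,"az":0},{"x":-0.01,"y":0,"z":0.09,"ax":0,"ay":0,"az":0}]'
python3 - <<'E'
from h import *
s=arm.get_state();im,d=arm.read_camera('wrist')
X=cloud('wrist',d,s)
k=(X[...,0]>.465)&(X[...,0]<.478)&(abs(X[...,1]-.165)>.02)&(abs(X[...,1]-.165)<.033)&(X[...,2]<.16)
print('lip z',np.median(X[k],0),k.sum())
f,d=arm.read_camera('top');X=cloud('top',d);k=(X[...,1]>0)&(X[...,1]<.4)&(X[...,0]>.55)&(X[...,0]<.75);print('dome max z',np.nanpercentile(X[k][:,2],99.5))
mk=cv2.inRange(cv2.cvtColor(f,cv2.COLOR_BGR2HSV),(105,120,30),(130,255,255))>0
mk&=(X[...,2]>.075)&(X[...,2]<.11)&(X[...,1]<-.1)&(X[...,0]>.3)&(X[...,0]<.6);print('blue',np.median(X[mk],0),mk.sum())
E
```

```text
time_s: 6.58
position: [0.4589, 0.1642, 0.1955]
ee_rot: [-180.0, -0.3, 0.9]
force: [-0.0, 1.3, 0.6]
opening: -0.0001
grasp_force: 0.0
lip z [0.47166184 0.18506915 0.11111447] 742
dome max z 0.14042571237918872
blue [ 0.45477549 -0.21287131  0.09711891] 33
```

Latched: the lip face is at 0.111. Now I go in front of the blue bar and turn to the counter's heading.

```bash
python3 -m creep '[{"x":-0.054,"y":-0.391,"z":0,"ax":0,"ay":0,"az":0.237},{"x":-0.054,"y":-0.391,"z":0,"ax":0,"ay":0,"az":0.237},{"x":-0.054,"y":-0.391,"z":0,"ax":0,"ay":0,"az":0.237},{"x":-0.054,"y":-0.391,"z":0,"ax":0,"ay":0,"az":0.237},{"x":-0.054,"y":-0.391,"z":0,"ax":0,"ay":0,"az":0.237},{"x":-0.054,"y":-0.391,"z":0,"ax":0,"ay":0,"az":0.237},{"x":-0.054,"y":-0.391,"z":0,"ax":0,"ay":0,"az":0.237},{"x":-0.054,"y":-0.391,"z":0,"ax":0,"ay":0,"az":0.237},{"x":-0.054,"y":-0.391,"z":0,"ax":0,"ay":0,"az":0.237},{"x":-0.054,"y":-0.391,"z":0,"ax":0,"ay":0,"az":0.237},{"x":-0.054,"y":-0.391,"z":0,"ax":0,"ay":0,"az":0.237},{"x":-0.054,"y":-0.391,"z":0,"ax":0,"ay":0,"az":0.237},{"x":-0.054,"y":-0.391,"z":0,"ax":0,"ay":0,"az":0.237},{"x":-0.054,"y":-0.391,"z":0,"ax":0,"ay":0,"az":0.237}]'
python3 - <<'E'
from h import *
s=arm.get_state();im,d=arm.read_camera('wrist');cv2.imwrite('pics/w4.png',cv2.convertScaleAbs(im,alpha=1.6))
X=cloud('wrist',d,s);mk=cv2.inRange(cv2.cvtColor(im,cv2.COLOR_BGR2HSV),(105,120,30),(130,255,255))>0
mk&=(X[...,2]>.07)&(X[...,2]<.12)&(X[...,0]<.6);p=X[mk];print(len(p),np.median(p,0),rect(p[:,:2]))
k=(X[...,2]>.057)&(X[...,2]<.07)&(X[...,0]<.6)&(abs(X[...,1]+.17)<.06);print('case',rect(X[k][:,:2]))
E
```

```text
time_s: 7.85
position: [0.4031, -0.2256, 0.1922]
ee_rot: [-179.9, 0.1, 14.6]
force: [-0.7, -0.5, 0.6]
opening: 0.0003
grasp_force: 0.0
717 [ 0.45475342 -0.21379936  0.09679162] (array([ 454.1, -213.8]), array([13.9, 23.5]), 15.2)
case (array([ 474.5, -167. ]), array([42.9, 76.7]), 15.5)
```

View pics/w4.png

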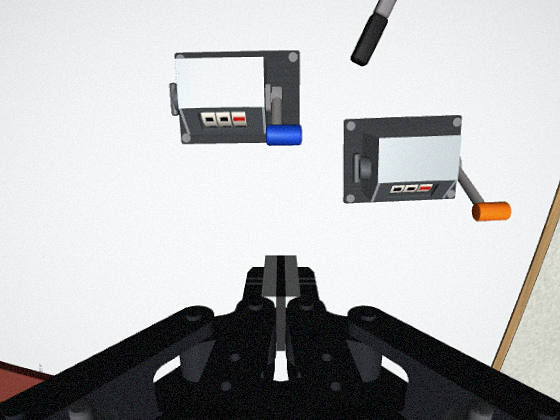

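The wrist view shows the blue bar at (284,135), straight ahead of the fingers at column 281. It is 52 mm away along the counter's heading, and the orange counter is well clear. I lower and push.

```bash
python3 -m creep '[{"x":0,"y":0,"z":-0.04,"ax":0,"ay":0,"az":0},{"x":0,"y":0,"z":-0.08,"ax":0,"ay":0,"az":0},{"x":0,"y":0,"z":-0.113,"ax":0,"ay":0,"az":0},{"x":0,"y":0,"z":-0.113,"ax":0,"ay":0,"az":0},{"x":0.015,"y":0.004,"z":-0.113,"ax":0,"ay":0,"az":0},{"x":0.03,"y":0.008,"z":-0.113,"ax":0,"ay":0,"az":0},{"x":0.04,"y":0.011,"z":-0.113,"ax":0,"ay":0,"az":0},{"x":0.05,"y":0.014,"z":-0.113,"ax":0,"ay":0,"az":0},{"x":0.06,"y":0.016,"z":-0.113,"ax":0,"ay":0,"az":0},{"x":0.068,"y":0.018,"z":-0.113,"ax":0,"ay":0,"az":0},{"x":0.074,"y":0.02,"z":-0.113,"ax":0,"ay":0,"az":0},{"x":0.074,"y":0.02,"z":-0.113,"ax":0,"ay":0,"az":0}]'
for i in 1 2 ; do python3 -m creep '[{"x":0.003,"y":0.001,"z":0,"ax":0,"ay":0,"az":0},{"x":0.003,"y":0.001,"z":0,"ax":0,"ay":0,"az":0},{"x":0.003,"y":0.001,"z":0,"ax":0,"ay":0,"az":0}]' | egrep 'posi|^force'; done
```

```text
time_s: 8.9
position: [0.4783, -0.2069, 0.0803]
ee_rot: [180.0, -0.0, 14.5]
force: [-3.8, -1.6, 2.5]
opening: -0.0002
grasp_force: 1.5
position: [0.48, -0.2062, 0.0801]
force: [-3.4, -2.1, 0.2]
position: [0.4828, -0.2051, 0.0799]
force: [-4.0, -2.4, -1.0]
```

```bash
for i in 1 2 3; do python3 -m creep '[{"x":0.002,"y":0.0005,"z":0,"ax":0,"ay":0,"az":0},{"x":0.002,"y":0.0005,"z":0,"ax":0,"ay":0,"az":0},{"x":0.002,"y":0.0005,"z":0,"ax":0,"ay":0,"az":0}]' | egrep 'posi|^force'; done
```

```text
position: [0.4833, -0.205, 0.0798]
force: [-11.0, -4.3, 2.6]
position: [0.4836, -0.2049, 0.0797]
force: [-17.7, -6.0, 6.7]
position: [0.4838, -0.2048, 0.0796]
force: [-25.2, -8.4, 10.7]
```

It is firmly on the stop at about 27 N. I back off and rise.

```bash
python3 -m creep '[{"x":-0.012,"y":-0.003,"z":0,"ax":0,"ay":0,"az":0},{"x":-0.024,"y":-0.006,"z":0,"ax":0,"ay":0,"az":0},{"x":-0.036,"y":-0.01,"z":0,"ax":0,"ay":0,"az":0},{"x":-0.05,"y":-0.013,"z":0,"ax":0,"ay":0,"az":0},{"x":-0.07,"y":-0.019,"z":0,"ax":0,"ay":0,"az":0},{"x":-0.092,"y":-0.024,"z":0,"ax":0,"ay":0,"az":0},{"x":-0.092,"y":-0.024,"z":0.04,"ax":0,"ay":0,"az":0},{"x":-0.092,"y":-0.024,"z":0.08,"ax":0,"ay":0,"az":0},{"x":-0.092,"y":-0.024,"z":0.114,"ax":0,"ay":0,"az":0},{"x":-0.092,"y":-0.024,"z":0.114,"ax":0,"ay":0,"az":0},{"x":-0.092,"y":-0.024,"z":0.114,"ax":0,"ay":0,"az":0}]'
python3 - <<'E'
from h import *
s=arm.get_state();im,d=arm.read_camera('wrist');X=cloud('wrist',d,s)
mk=cv2.inRange(cv2.cvtColor(im,cv2.COLOR_BGR2HSV),(105,120,30),(130,255,255))>0
mk&=(X[...,2]>.07)&(X[...,2]<.12)&(X[...,0]<.6);p=X[mk];print(len(p),rect(p[:,:2]))
cv2.imwrite('pics/w5.png',cv2.convertScaleAbs(cv2.resize(im[30:240,150:530],None,fx=2,fy=2,interpolation=cv2.INTER_CUBIC),alpha=1.5))
f,d=arm.read_camera('top');X=cloud('top',d);k=(X[...,1]>.14)&(X[...,1]<.19)&(X[...,0]>.46)&(X[...,0]<.475);print('lip z',np.nanmedian(X[k][:,2]))
E
```

```text
time_s: 11.07
position: [0.3991, -0.2288, 0.1973]
ee_rot: [179.7, -0.3, 14.5]
force: [0.4, -0.5, -0.1]
opening: -0.0
grasp_force: 0.0
702 (array([ 453.9, -213.8]), array([13.7, 23.2]), 14.7)
lip z 0.11155699047319978
```

View pics/w5.png

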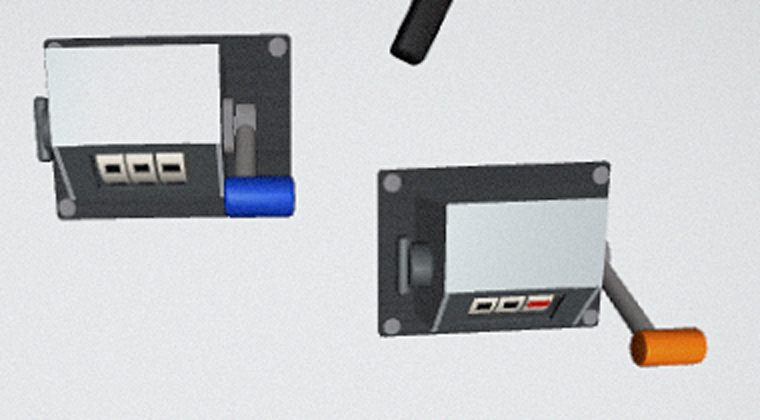

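The blue units wheel (170,168) has moved off its red mark and now sits centred like the other wheels. The blue lever is back at rest, the orange counter still shows red, and the lid is still latched.

```bash
python3 -c "
from station import arm
print(arm.sign_off())"
```

```text
the job is handed in; nothing more can be done
None
```

The job is handed in: the centrifuge lid is latched, the blue counter got one full stroke and sprang back with its units wheel one step on, and the orange counter was not touched; the hand-in returned no verdict.

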